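# Rock the balloon weight out of a heavy tub and post it through the organiser's slot

## Task

Without lifting the heavy terracotta tub, take its handle and rock it forward on its front bottom edge until the round balloon weight slides out onto the white organiser's tray, then let the tub down gently so that it stands upright again in its place. After that push the weight flat along the tray through the slot in the divider until nothing of it sticks out in front, and leave it there. Do not shift the jar, the coral holder or the steel tea-light cups.

Things in the scene. Friction and masses are not known exactly. Their poses are not given: they have to be found in the camera images.
- tub: Heavy open terracotta tub, 1.6 kg +-20 %, loose. Origin: centre of underside (96 x 120 mm); z up, +y to the pouring side. Solid base: inner floor 67 mm up, flat from y = -52 to 25, 80 wide inside. Walls 8 mm: back 145 high, sides sloping down from 145 to 88 at the lip. The weight slides out at a lean of 0.58 to 0.8 rad (friction varies); past about 0.9 the empty tub falls forward unless held.
- tub_lip (a point): Middle of the spout's lip, at y = 103, z = 78 mm in the tub's frame. The spout, 80 mm wide inside, 8 mm thick, rises to it at 8 degrees from the flat floor. At a lean of about 0.95 rad the lip rests on the tray floor. The weight slides until its front is on the tray and its back on the lip (centre about 85 mm before the foot edge); as the tub goes back it drops flat there, some 10 to 15 mm from the lip: take it with the gripper leaning away from the tub.
- tub_handle (a point): Middle of the tub's handle, a level round steel bar 16 mm in diameter along the tub's x, 72 mm free between its two posts, 42 mm clear above the back wall; at y = -52, z = 195 mm in the tub's frame. Gripped from above, the bar can turn between the fingers as the tub leans.
- tub_foot (a point): Middle of the tub's front bottom edge (y = 60, z = 0 in the tub's frame), along the tub's x: the tub rocks on this edge and it must stay on the shelf. No stop holds it, only friction: follow the arc about this edge.
- weight: Round flat plastic balloon weight, 68 mm in diameter, 24 mm thick, about 120 g (100 to 160), with a star in relief (2 mm) on its top. Origin: centre of its underside, z up. It starts lying flat on the tub's inner floor. No room for fingers beside it there.
- organiser: White plastic organiser, fixed. Origin on the shelf under the middle of the divider's front face; +y from the tray through the slot into the bay, x along the divider. Width 180 mm. Tray y = -190 to 0, floor 5 mm up, open towards the tub; its sides 4 thick, 22 high, 172 apart. Divider 4 thick, top with the bay's clear fixed cover 61 high. Bay inside y = 4 to 116, same floor.
- slot (a point): Middle of the slot's lower edge at the divider's front face, on the tray floor (5 mm above the shelf); axes as the organiser. Slot 76 wide, 35 high, floor level through it. The lintel above it, 18 high, is flush with the front face: an upright finger pushing the weight stops against it just when the weight's back is level with the face. A touch of 6 N there is harmless.
- jar: Bystander: glass jar with a steel screw lid, 76 mm in diameter, 120 high. Origin: centre of its underside.
- holder: Bystander: square coral silicone holder, 80 x 80 x 40 mm. Origin: centre of its underside.
- cup0: Bystander: stainless steel tea-light cup, 52 mm in diameter, 24 high. Origin: centre of its underside.
- cup1: Bystander: stainless steel tea-light cup, 52 mm in diameter, 24 high. Origin: centre of its underside.
- cup2: Bystander: stainless steel tea-light cup, 52 mm in diameter, 24 high. Origin: centre of its underside.
- cup3: Bystander: stainless steel tea-light cup, 52 mm in diameter, 24 high. Origin: centre of its underside.
Mind the look-alikes: they are no part of the job. What is shaped like the tub but turquoise or yellow is not meant.

How it is judged:
By the outcome, as a careful person would: the job done as asked, in the order asked, and still so for the second after the job is handed in, with the robot touching nothing.
It also fails if it takes over 67 s, if anything falls off the work surface, if the arm or the gripper's body presses on something with over 40 N, if the wrist force passes 120 N, or if a joint passes its speed limit or range.

## Robot

A 6-joint arm with a two-finger parallel gripper is mounted at the origin on the work surface. World frame = base frame: x ahead of the robot, y to its left, z up, the work surface at z = 0. Lengths are in m, angles in degrees, forces in N, time in s.
With the tool pointing down it reaches from about 0.325 to 0.85 m from the base axis. Payload 15.5 kg.
Tool frame: the origin (TCP) lies at the very end of the fingers, on their centre line; the grasp point (between the pads) lies arm.grip_depth behind it (arm.grip_depth is the distance from the TCP to the grasp point, in m); z points along the fingers, y is the direction in which the jaws open and shut (so a half turn about z gives the same grasp; the last joint's range is limited). The gripper opens to 91 mm and grips with 3 to 60 N. Pads are 32 mm wide; open, the fingers measure 118 mm over their backs; the gripper's body (76 mm by 178 mm) begins 60 mm behind the grasp point.
Start: joints at [67.351, 28.281, 77.091, -0, 74.628, -5.472], TCP at [0.185, 0.597, 0.214] pointing down, gripper open.
Joint ranges: [-166.48, 166.48], [-47.26, 123.95], [12.59, 153.08], [-70.14, 250.14], [6.76, 159.57], [-176.63, 176.63]. Speed limits (degrees/s): [108.29, 108.29, 147.25, 172.46, 172.46, 172.46].

## Interface

Orientations are given as a 3x3 rotation matrix whose columns are the frame's x, y, z axes.
In Python, from rig import arm gives the robot as it stands. Calls block until the motion is done:
- arm.move_to(position, orientation): joint-space move of the TCP to a pose.
- arm.move_l(position, orientation=None, feed=0.15): straight line of the TCP; orientation=None keeps the orientation; feed is the mean speed in m/s.
- arm.move_joints(angles): joint-space move.
- arm.grip(opening): finger opening in m; the grip force is fixed at half the most; returns when the fingers have stopped.
- arm.sleep(seconds).
- arm.solve_ik(position, orientation): joint angles nearest the present ones, or None.
- arm.snapshot(name): name is "side" or "top" or "wrist"; returns the picture (480x640x3 uint8, red, green, blue); there is no depth.
- arm.get_calibration(name): a dict with "intrinsics" (3x3 intrinsics, pixels), "cam_to_world" (4x4, takes a point from camera to world coordinates). Camera axes: x right, y down, z forward; pixel columns grow to the right and rows downward; lengths in m; the calibration is good to about 2 mm. A picture is of the moment at which its call begins: read the wrist's pose just before it. get_calibration takes no time and is no camera call; for the wrist camera it gives the pose at the moment of the call.
A pose or a line that the arm cannot do raises arm.Unreachable and nothing moves.
- arm.sign_off(): hands the job in, once; it reports no verdict.
Readings, each from a call of its own:
- arm.current_t(): time.
- arm.current_joint_positions(): joint angles.
- arm.current_dq(): joint speeds.
- arm.current_tau(): joint torques, N m.
- arm.current_ee_pos(): TCP position.
- arm.current_tool_rot(): TCP orientation.
- arm.current_force(): force on the tool from outside, world axes, zero at the start.
- arm.current_torque(): the same for the moment, N m.
- arm.current_width(): finger opening in m.
Only numpy, scipy, OpenCV 4.12 (cv2) and the standard library are available. Lean on these libraries where they do the work, as an engineer would, in place of code of your own. Each camera call takes 0.05 s, during which the arm holds its last target.

## Working session

There is one attempt and no reset: what is moved stays moved. The work goes in short steps, each a Python script; the robot and the scene stay as the last script left them, time stands still between calls to the robot, and variables do not carry over. Pictures are saved under pics/ and viewed, and the job is handed in when it is done.

```bash
mkdir -p pics; ls; python3 - <<'E'
from rig import arm
import cv2,numpy as np
np.set_printoptions(precision=4,suppress=True)
print(arm.current_t(),arm.grip_depth)
for n in ["side","top","wrist"]:
    c=arm.get_calibration(n); print(n,c["intrinsics"].tolist()); print(c["cam_to_world"])
    cv2.imwrite(f"pics/{n}0.png",arm.snapshot(n)[:,:,::-1])
print(arm.current_tool_rot(),arm.current_t())
E
```

```text
pics
0.0 0.0188
side [[590.2000493660948, 0.0, 322.47119075643343], [0.0, 590.2000493660948, 231.57390085139318], [0.0, 0.0, 1.0]]
[[-0.9855 -0.1269  0.1126  0.3694]
 [-0.1695  0.7673 -0.6185  0.6247]
 [-0.0079 -0.6286 -0.7777  1.0422]
 [ 0.      0.      0.      1.    ]]
top [[543.9587077557467, 0.0, 313.4090418867658], [0.0, 543.9587077557467, 237.75984344003925], [0.0, 0.0, 1.0]]
[[-0.0703 -0.9774  0.1996  0.2804]
 [-0.9975  0.0681 -0.0175 -0.0811]
 [ 0.0035 -0.2003 -0.9797  1.333 ]
 [ 0.      0.      0.      1.    ]]
wrist [[331.2114869270385, 0.0, 321.4529411311645], [0.0, 331.2114869270385, 240.56131420108403], [0.0, 0.0, 1.0]]
[[ 0.2949  0.9206  0.256   0.113 ]
 [ 0.9555 -0.2837 -0.0802  0.6188]
 [-0.0012  0.2683 -0.9633  0.3832]
 [ 0.      0.      0.      1.    ]]
[[-0.9554  0.2953 -0.0004]
 [ 0.2953  0.9554 -0.0008]
 [ 0.0001 -0.0009 -1.    ]] 0.15
```

View pics/side0.png

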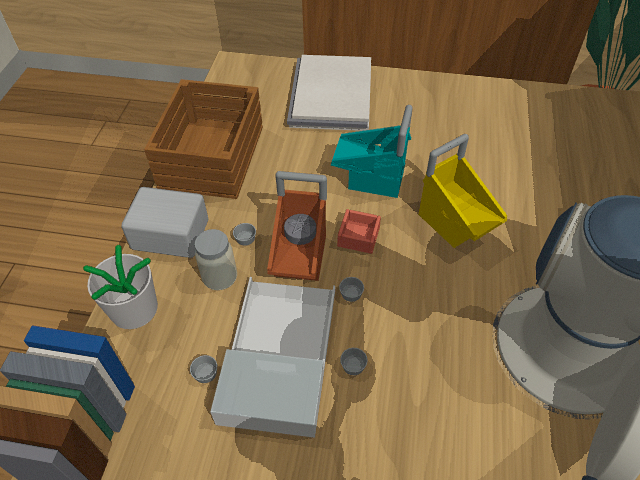

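View pics/top0.png

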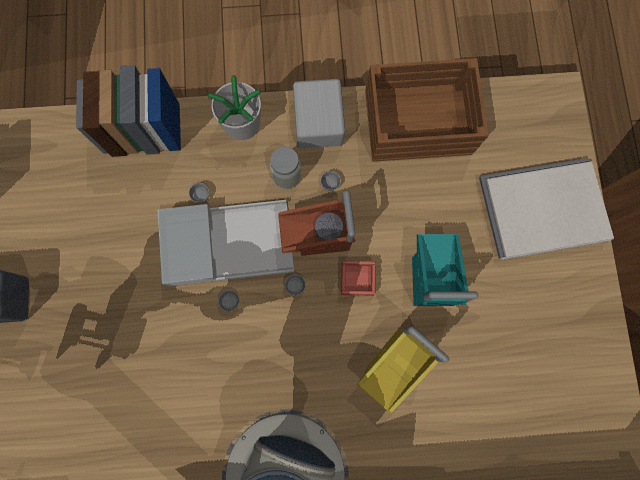

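View pics/wrist0.png

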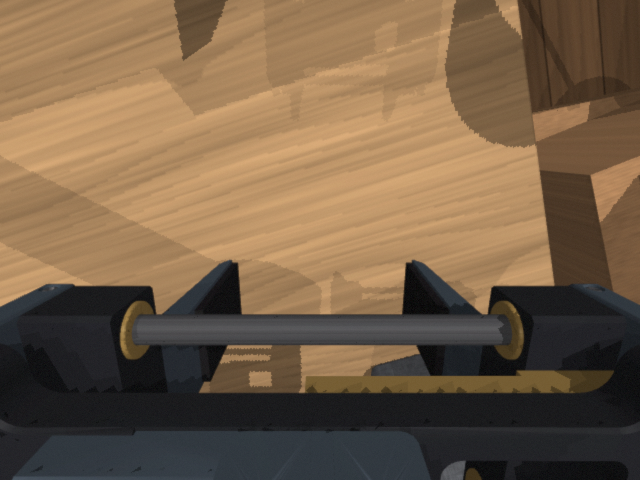

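Candidates for the tub: terracotta at side (297,235) / top (317,225); turquoise at side (375,160) / top (440,270); yellow at side (462,195) / top (402,368). Only the first is terracotta, with the round weight in it and the organiser in front of it. I'll confirm that in enlarged crops.

```bash
python3 - <<'E'
import cv2
a=cv2.imread("pics/side0.png"); b=cv2.imread("pics/top0.png")
cv2.imwrite("pics/s1.png",cv2.resize(a[165:295,225:395],None,fx=4.6,fy=4.6,interpolation=cv2.INTER_CUBIC))
cv2.imwrite("pics/s2.png",cv2.resize(a[265:445,180:390],None,fx=3.3,fy=3.3,interpolation=cv2.INTER_CUBIC))
cv2.imwrite("pics/t1.png",cv2.resize(b[180:295,150:380],None,fx=3.4,fy=3.4,interpolation=cv2.INTER_CUBIC))
E
```

```text
(no output)
```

View pics/s1.png

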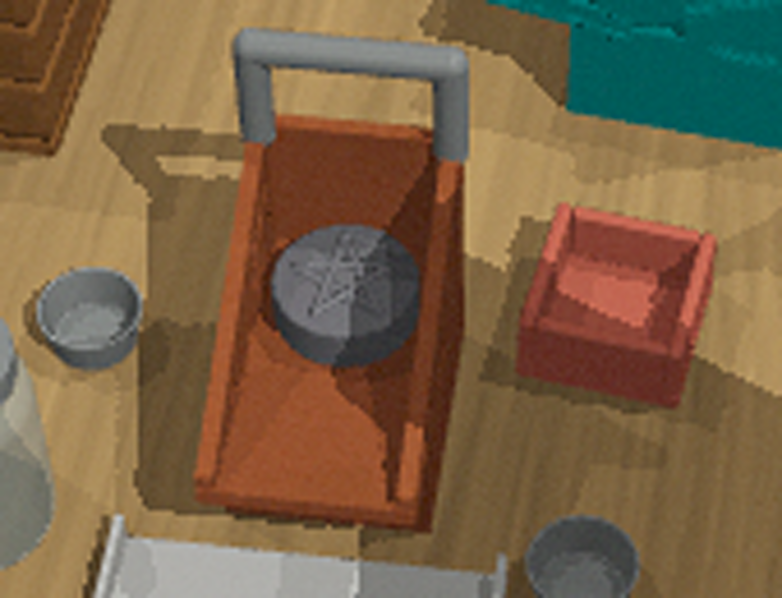

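View pics/s2.png

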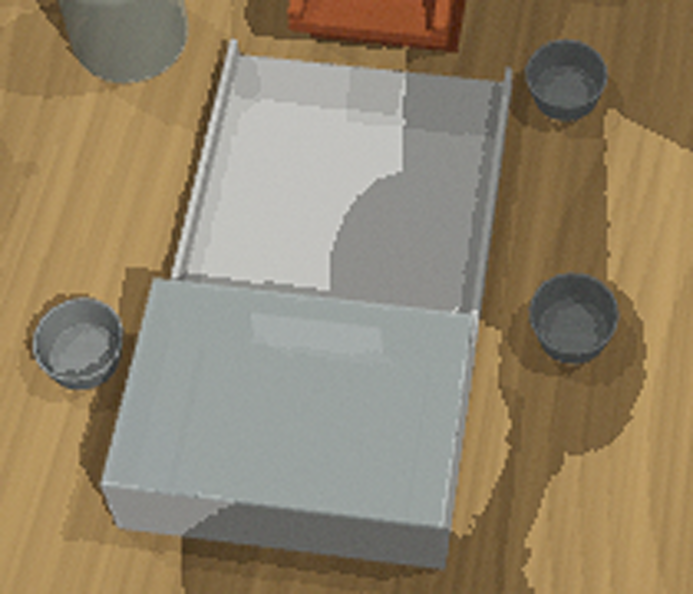

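View pics/t1.png

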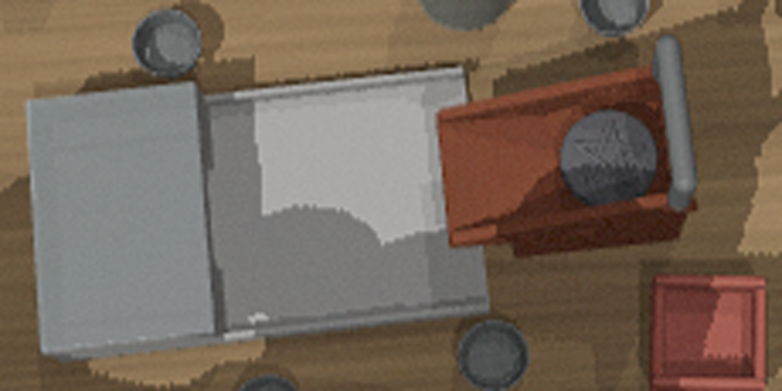

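Confirmed: the terracotta tub at top (317,225) holds the dark round weight with the star, and its lip points at the organiser's tray. Next I measure from both views.

```bash
cat > h.py <<'E'
import numpy as np, cv2
from scipy.optimize import least_squares
np.set_printoptions(precision=4,suppress=True)
def proj(c,p):
    K=np.array(c["intrinsics"]);T=np.linalg.inv(np.array(c["cam_to_world"]))
    q=K@(T[:3,:3]@np.asarray(p).T+T[:3,3:]); return (q[:2]/q[2]).T
def tri(obs):
    f=lambda p:np.concatenate([(proj(c,[p])[0]-u) for c,u in obs])
    r=least_squares(f,[.5,0,.1]); return r.x,np.sqrt(np.mean(r.fun**2))
def planar(c,u,z):
    K=np.array(c["intrinsics"]);T=np.array(c["cam_to_world"])
    d=T[:3,:3]@np.linalg.inv(K)@np.array([u[0],u[1],1]); return T[:3,3]+d*(z-T[2,3])/d[2]
def fit(obs,x0):  # obs list (cal, modelpt, px); pose x,y,yaw with z=0
    def f(v):
        R=np.array([[np.cos(v[2]),-np.sin(v[2]),0],[np.sin(v[2]),np.cos(v[2]),0],[0,0,1]])
        return np.concatenate([proj(c,[R@np.array(m)+[v[0],v[1],0]])[0]-u for c,m,u in obs])
    r=least_squares(f,x0,loss='soft_l1'); return r.x,r.fun.reshape(-1,2)
E
cat > m1.py <<'E'
from rig import arm
from h import *
S=arm.get_calibration("side");T=arm.get_calibration("top")
s1=lambda x,y:np.array([225+x/4.6,165+y/4.6])
s2=lambda x,y:np.array([180+x/3.3,265+y/3.3])
t1=lambda x,y:np.array([150+x/3.4,180+y/3.4])
P={'handleL':(s1(254,45),t1(667,47)),'handleR':(s1(451,63),t1(683,193)),'hmid':(s1(352,53),t1(675,119)),
'covFL':(s2(155,282),t1(197,83)),'covFR':(s2(477,315),t1(217,333)),'covBL':(s2(103,487),t1(27,102)),'covBR':(s2(447,525),t1(43,352)),
'trL':(s2(233,42),t1(464,68)),'trR':(s2(510,70),t1(488,313)),
'lipL':(s1(200,487),t1(439,113)),'lipR':(s1(432,520),t1(452,243)),'weight':(s1(345,283),t1(609,157))}
for k,(a,b) in P.items(): print(k,*tri([(S,a),(T,b)]))
ob=[]
for k,m in {'covFL':(.09,0,.061),'covFR':(-.09,0,.061),'covBL':(.09,.12,.061),'covBR':(-.09,.12,.061),'trL':(.09,-.19,.022),'trR':(-.09,-.19,.022)}.items():
    ob+=[(S,m,P[k][0]),(T,m,P[k][1])]
print('org',*fit(ob,[.5,.1,0]))
ob=[]
for k,m in {'hmid':(0,-.052,.195),'handleL':(.043,-.052,.195),'handleR':(-.043,-.052,.195),'lipL':(.048,.103,.088),'lipR':(-.048,.103,.088)}.items():
    ob+=[(S,m,P[k][0]),(T,m,P[k][1])]
print('tub',*fit(ob,[.5,-.1,0]))
E
python3 m1.py
```

```text
handleL [ 0.602  -0.1792  0.1956] 0.6586820890616182
handleR [ 0.5114 -0.1816  0.1954] 0.8598027470303037
hmid [ 0.5568 -0.1803  0.1961] 0.07946305919870124
covFL [0.6404 0.1461 0.0521] 0.3226376929174095
covFR [0.4585 0.1375 0.055 ] 0.5356477275942844
covBL [0.6344 0.2667 0.0546] 0.25376303041246434
covBR [0.4535 0.2575 0.0569] 0.4854624216267738
trL [ 0.6477 -0.044   0.0156] 0.5348477204595988
trR [ 0.4676 -0.0504  0.0175] 0.2625533096479318
lipL [ 0.5997 -0.0263  0.0765] 0.4445824431955218
lipR [ 0.502  -0.0295  0.072 ] 2.0298161648063413
weight [ 0.5581 -0.1421  0.0854] 0.4460075764997028
org [0.5482 0.1434 0.0452] [[-0.025  -1.5211]
 [-1.2182  0.5137]
 [-0.7457 -0.7424]
 [-1.2513  0.6424]
 [-0.0272 -1.0328]
 [-0.9582  0.4368]
 [-0.4037 -0.0082]
 [-1.1949  0.9041]
 [-0.7259 -1.2038]
 [-0.7388  0.5541]
 [ 0.6899 -1.1231]
 [-0.0023 -0.3763]]
tub [ 0.5544 -0.1287  0.0482] [[ 0.1187  0.3127]
 [ 0.093  -0.0309]
 [ 0.1679  0.2885]
 [-0.1521  2.0305]
 [-0.0192 -0.0872]
 [ 0.3763 -2.4002]
 [-0.1704 -2.2085]
 [-1.3958  0.5441]
 [-2.5252 -4.747 ]
 [-0.8678  2.1763]]
```

```bash
cat > w1.py <<'E'
from rig import arm
from h import *
import json
R=np.array([[-1,0,0],[0,1,0],[0,0,-1.]])
cal={}
for i,p in enumerate([[.60,.02,.42],[.58,-.10,.42],[.54,-.18,.36]]):
    arm.move_to(p,R); arm.sleep(.15)
    c=arm.get_calibration("wrist"); cal[i]={k:np.array(v).tolist() for k,v in c.items()}
    cv2.imwrite(f"pics/w1_{i}.png",arm.snapshot("wrist")[:,:,::-1])
    print(arm.current_t(),arm.current_joint_positions(),np.array(c["cam_to_world"])[:3,3])
json.dump(cal,open("w1.json","w"))
E
python3 w1.py
```

```text
2.9667 [ -3.7484  19.3864  60.2752   0.0017 100.348  -93.7815] [0.5251 0.0199 0.5896]
3.725 [ -15.5072   18.2296   61.9718    0.0071   99.7951 -105.5804] [ 0.5053 -0.0999  0.5898]
4.4333 [ -24.3527   17.5556   71.6066    0.0062   90.7621 -114.4309] [ 0.4656 -0.1799  0.5304]
```

View pics/w1_0.png

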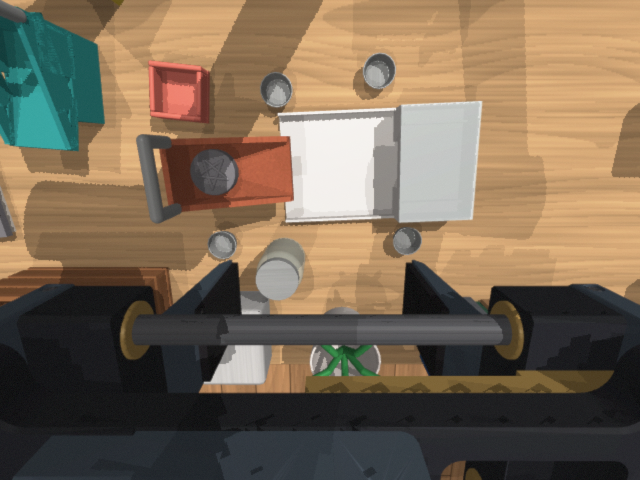

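View pics/w1_1.png

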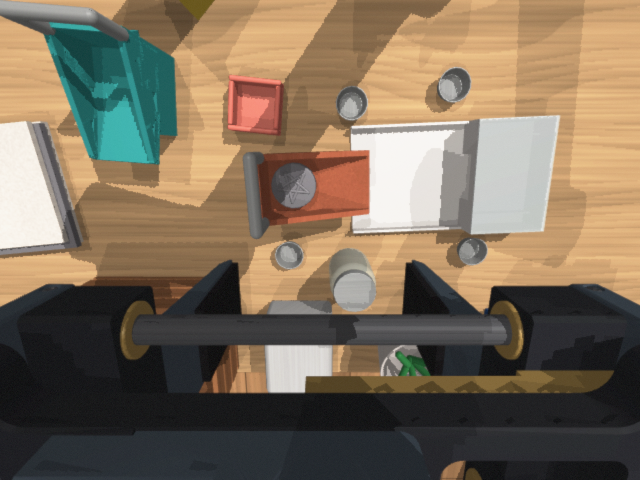

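View pics/w1_2.png

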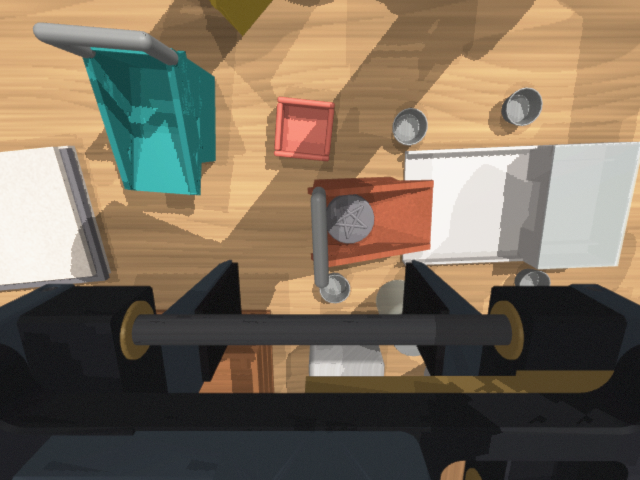

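The views show the tub's handle at (152,178), (254,195) and (320,236), the lip edge at x≈292, 369 and 432, and the organiser to the right of it. Next come enlarged crops.

```bash
python3 - <<'E'
import cv2
def crop(n,o,x0,y0,w,h,f):
    a=cv2.imread(f"pics/{n}.png"); cv2.imwrite(f"pics/{o}.png",cv2.resize(a[y0:y0+h,x0:x0+w],None,fx=f,fy=f,interpolation=cv2.INTER_CUBIC))
crop("w1_0","c0",130,90,195,140,4)
crop("w1_0","c0b",290,95,200,135,4)
crop("w1_1","c1",235,110,195,140,4)
crop("w1_1","c1b",360,105,200,140,4)
crop("w1_2","c2",300,165,150,130,5)
E
```

```text
(no output)
```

View pics/c0.png

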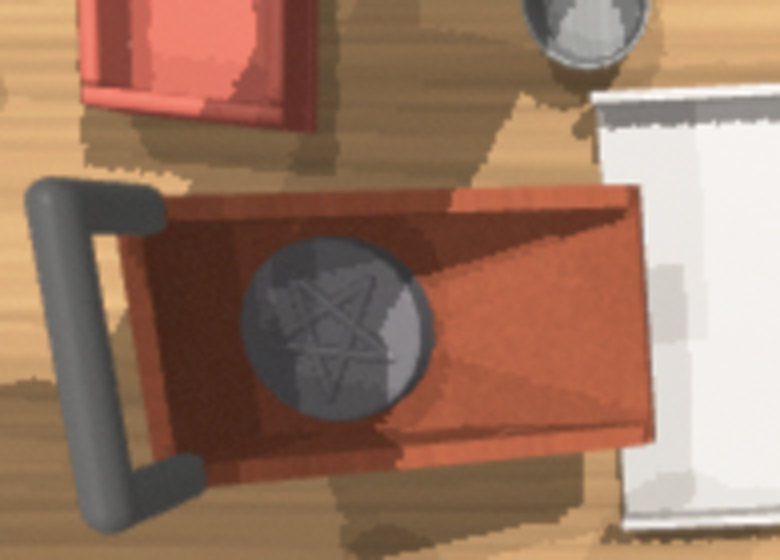

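View pics/c0b.png

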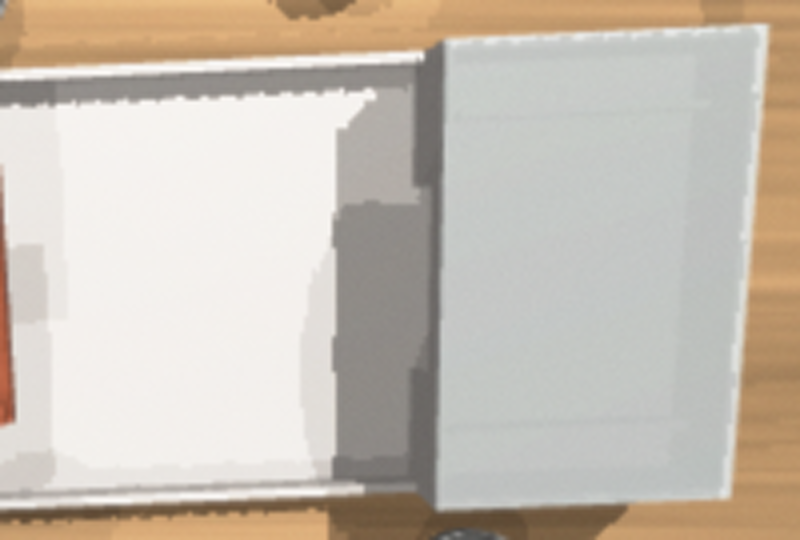

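View pics/c1.png

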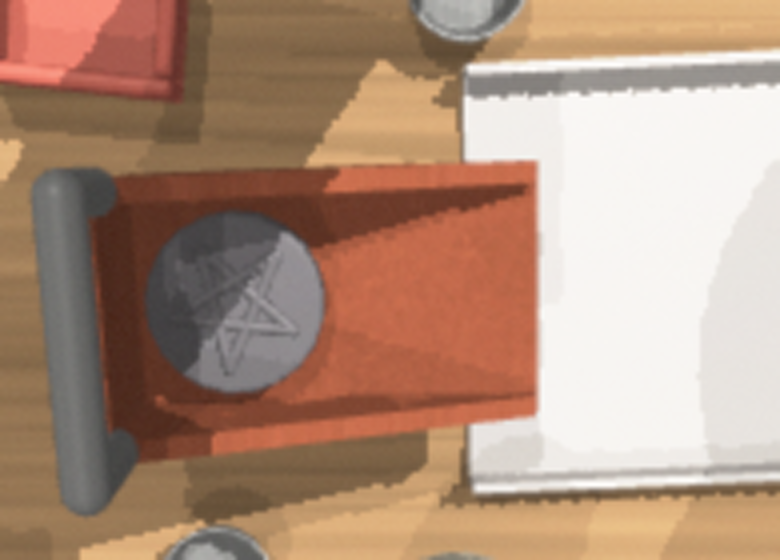

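View pics/c1b.png

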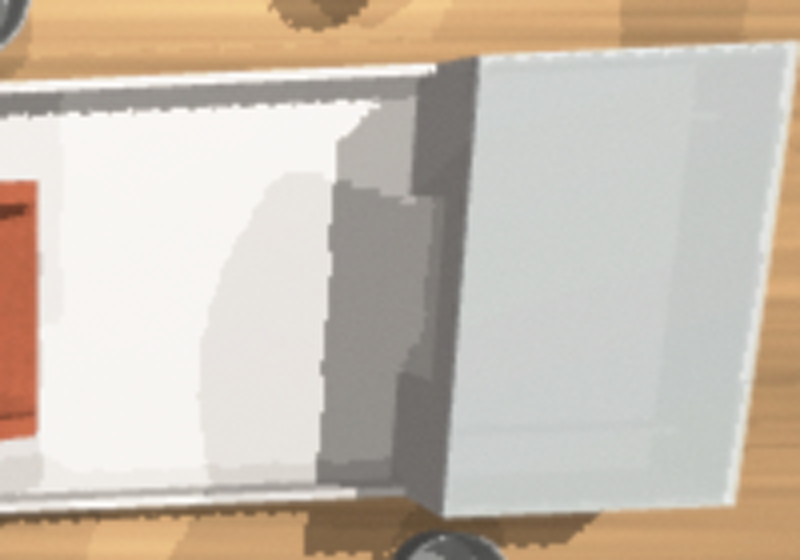

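View pics/c2.png

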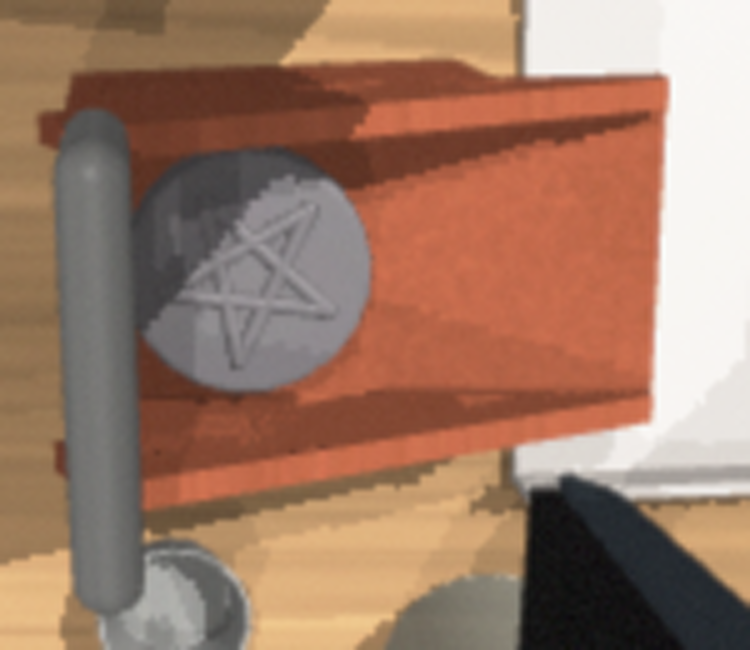

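```bash
cat > m2.py <<'E'
from rig import arm
from h import *
import json
W=json.load(open("w1.json")); W0,W1,W2=W["0"],W["1"],W["2"]
S=arm.get_calibration("side");T=arm.get_calibration("top")
mk=lambda ox,oy,f:(lambda x,y:np.array([ox+(x+.5)/f-.5,oy+(y+.5)/f-.5]))
s1=mk(225,165,4.6);s2=mk(180,265,3.3);t1=mk(150,180,3.4)
c0=mk(130,90,4);c0b=mk(290,95,4);c1=mk(235,110,4);c1b=mk(360,105,4);c2=mk(300,165,5)
org={'FL':((.09,0,.061),[(S,s2(155,282)),(T,t1(197,83)),(W0,c0b(437,510)),(W1,c1b(443,516))]),
'FR':((-.09,0,.061),[(S,s2(477,315)),(T,t1(217,333)),(W0,c0b(445,40)),(W1,c1b(480,58))]),
'BL':((.09,.12,.061),[(S,s2(103,487)),(T,t1(27,102)),(W0,c0b(730,498)),(W1,c1b(735,507))]),
'BR':((-.09,.12,.061),[(S,s2(447,525)),(T,t1(43,352)),(W0,c0b(768,25)),(W1,c1b(797,43))]),
'tL':((.09,-.19,.022),[(S,s2(233,42)),(T,t1(464,68)),(W0,c0(623,530)),(W1,c1(473,494))]),
'tR':((-.09,-.19,.022),[(S,s2(510,70)),(T,t1(488,313)),(W0,c0(592,95)),(W1,c1(464,66))])}
tub={'h':((0,-.052,.195),[(S,s1(352,53)),(T,t1(675,119)),(W0,c0(79,355)),(W1,c1(73,342)),(W2,c2(100,373))]),
'hL':((.044,-.052,.195),[(S,s1(254,45)),(T,t1(667,47)),(W0,c0(108,510)),(W1,c1(85,490)),(W2,c2(108,590))]),
'hR':((-.044,-.052,.195),[(S,s1(451,63)),(T,t1(683,193)),(W0,c0(50,200)),(W1,c1(62,195)),(W2,c2(93,160))]),
'lL':((.048,.103,.088),[(W0,c0(653,440)),(W1,c1(537,410)),(W2,c2(650,420)),(T,t1(439,113))]),
'lR':((-.048,.103,.088),[(W0,c0(640,187)),(W1,c1(537,163)),(W2,c2(666,78)),(T,t1(452,243))])}
def ok(c): return 1
for nm,M in (('org',org),('tub',tub)):
    for sel in ('ST','W','all'):
        f=lambda c:(c is S or c is T) if sel=='ST' else (not(c is S or c is T) if sel=='W' else True)
        print(nm,sel)
        for k,(m,o) in M.items():
            oo=[x for x in o if f(x[0])]
            if len(oo)>1: print('  ',k,*tri(oo))
        ob=[(c,m,u) for m,o in M.values() for c,u in o if f(c)]
        v,r=fit(ob,[.55,0,0.05]); print('  fit',v,'rms',np.sqrt((r**2).mean()))
E
python3 m2.py
```

```text
org ST
   FL [0.6407 0.1465 0.0542] 0.33811498338177176
   FR [0.459  0.1379 0.0571] 0.5436246054701047
   BL [0.6346 0.267  0.0567] 0.27841007463028083
   BR [0.4541 0.2578 0.059 ] 0.5021720061584545
   tL [ 0.648  -0.0433  0.0179] 0.5369496306854308
   tR [ 0.4682 -0.0496  0.0197] 0.2669733859524721
  fit [0.549  0.1434 0.0459] rms 0.6790402005618436
org W
   FL [0.6412 0.1469 0.0586] 0.08641840053643593
   FR [0.4625 0.1377 0.0616] 0.0945509418850247
   BL [0.6358 0.2647 0.0619] 0.12758782899443957
   BR [0.4565 0.2595 0.056 ] 0.10698710282434495
   tL [ 0.6506 -0.0437  0.0183] 0.0457738940544729
   tR [ 0.4701 -0.0518  0.013 ] 0.025182767896140535
  fit [0.5519 0.1417 0.0449] rms 0.44014715020892375
org all
   FL [0.641  0.1473 0.0565] 0.4311807321614006
   FR [0.4611 0.1387 0.0573] 0.7780979328692731
   BL [0.6358 0.2671 0.0575] 0.526180748151683
   BR [0.4558 0.258  0.0579] 0.6686980091564175
   tL [ 0.6497 -0.0436  0.0176] 0.587540511054502
   tR [ 0.4698 -0.0515  0.0156] 0.4826855987868355
  fit [0.551  0.1421 0.0451] rms 0.8626293433641075
tub ST
   h [ 0.5573 -0.1795  0.198 ] 0.11038761851918201
   hL [ 0.6024 -0.1783  0.1975] 0.6294385578182125
   hR [ 0.512  -0.1807  0.1972] 0.8923982167198132
  fit [ 0.5564 -0.1292  0.0312] rms 0.8135818211695157
tub W
   h [ 0.5588 -0.1819  0.1949] 0.4085993813525257
   hL [ 0.6056 -0.1799  0.1961] 0.5840624965692577
   hR [ 0.5151 -0.1833  0.1953] 1.11277013775926
   lL [ 0.6026 -0.0251  0.0773] 0.5703608932222252
   lR [ 0.5081 -0.0279  0.0716] 0.13473605154073912
  fit [ 0.5579 -0.1301  0.0371] rms 1.3840350951899305
tub all
   h [ 0.5586 -0.1816  0.1955] 0.46975501797718827
   hL [ 0.605  -0.1797  0.1965] 0.8182570099035632
   hR [ 0.5147 -0.1832  0.1948] 1.205015081773664
   lL [ 0.6025 -0.0251  0.0774] 0.503928126031814
   lR [ 0.5082 -0.0282  0.073 ] 0.3585982398655086
  fit [ 0.5576 -0.1299  0.0356] rms 1.2707991689537539
```

```bash
cat >> h.py <<'E'
YT=.033; HB=np.array([.5586,-.1816,.1955])
d=np.array([-np.sin(YT),np.cos(YT),0])
def Rz(y,lean=0):
    # tool x=-ex, y=ey at lean 0
    c,s=np.cos(y),np.sin(y); return np.array([[-c,-s,0],[-s,c,0],[0,0,-1.]])
def arcoff(th):
    return d*(-.112*np.cos(th)+.195*np.sin(th)+.112)+np.array([0,0,.195*np.cos(th)+.112*np.sin(th)-.195])
E
python3 - <<'E'
from rig import arm
from h import *
R=Rz(YT); g=HB-[0,0,.0188]
arm.move_to(g+[0,0,.09],R)
arm.move_l(g,feed=.12); arm.sleep(.2)
print(arm.current_force(),arm.current_ee_pos())
cv2.imwrite("pics/g0s.png",arm.snapshot("side")[120:300,200:420,::-1].repeat(3,0).repeat(3,1))
arm.grip(0.0); arm.sleep(.2)
print(arm.current_width(),arm.current_force(),arm.current_torque(),arm.current_ee_pos(),arm.current_t())
cv2.imwrite("pics/g1w.png",arm.snapshot("wrist")[:,:,::-1])
E
```

```text
[ 0.1653 -0.2756 -0.6242] [ 0.559  -0.1818  0.1774]
0.01522546329888725 [0.8646 2.8993 0.7932] [ 0.6639 -0.0433  0.1404] [ 0.5586 -0.1814  0.1767] 7.3917
```

View pics/g0s.png

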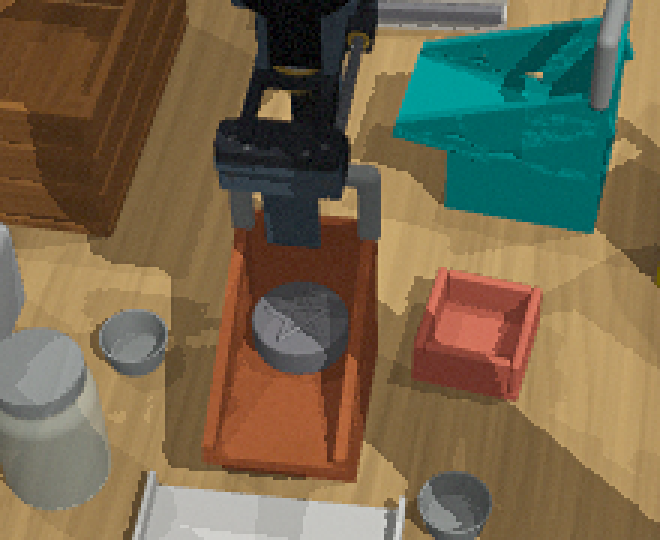

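View pics/g1w.png

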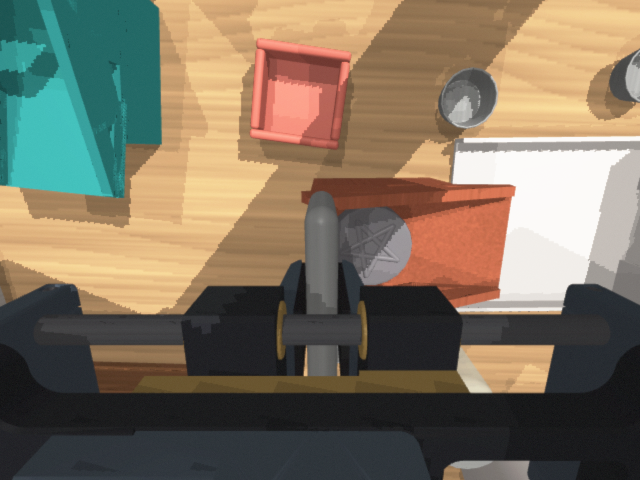

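The bar is held between the pads: opening 15.2 mm, wrist image around (322,300). Now I rock to 0.5 rad and check the forces and the foot.

```bash
cat > lean.py <<'E'
from rig import arm
from h import *
import json,sys
a,b,step,feed,tag=float(sys.argv[1]),float(sys.argv[2]),float(sys.argv[3]),float(sys.argv[4]),sys.argv[5]
try: P0=np.array(json.load(open("p0.json")))
except Exception:
    P0=HB-[0,0,.0188]; json.dump(P0.tolist(),open("p0.json","w"))
n=max(1,round(abs(b-a)/step))
for th in np.linspace(a,b,n+1)[1:]:
    arm.move_l(P0+arcoff(th),feed=feed)
    print(round(th,3),np.array(arm.current_force()),np.round(arm.current_torque(),2),np.round(np.array(arm.current_ee_pos())-P0-arcoff(th),4))
arm.sleep(.1)
cv2.imwrite(f"pics/{tag}s.png",arm.snapshot("side")[120:320,200:420,::-1].repeat(3,0).repeat(3,1))
cv2.imwrite(f"pics/{tag}t.png",arm.snapshot("top")[150:310,150:400,::-1].repeat(3,0).repeat(3,1))
print(arm.current_t(),arm.current_width())
E
python3 lean.py 0 .5 .05 .06 L5
```

```text
0.05 [-1.3619 -3.8256 -4.5097] [-0.79  0.07  0.05] [-0.0001 -0.0001  0.    ]
0.1 [-0.7709 -5.693  -0.0317] [-1.09  0.22  0.06] [ 0.0001 -0.0004  0.0002]
0.15 [-2.4946 -7.1945  3.5236] [-1.4   0.37  0.05] [ 0.0004 -0.0008  0.0004]
0.2 [-1.6481 -7.4914  5.7655] [-1.54  0.38  0.04] [ 0.0005 -0.0009  0.0006]
0.25 [-1.5887 -6.4385  7.1024] [-1.37  0.29  0.08] [ 0.0006 -0.0008  0.0006]
0.3 [-1.0557 -5.9977  6.608 ] [-1.24  0.18  0.04] [ 0.0005 -0.0006  0.0005]
0.35 [-0.5058 -5.6985  5.8606] [-1.17  0.12  0.05] [ 0.0005 -0.0005  0.0004]
0.4 [-0.2895 -5.0321  5.9413] [-1.06  0.05  0.05] [ 0.0004 -0.0004  0.0003]
0.45 [-0.2928 -4.3037  4.9267] [-0.96 -0.05  0.02] [ 0.0002 -0.0003  0.0001]
0.5 [ 1.1942 -2.676   1.6937] [-0.65 -0.12  0.  ] [ 0.     -0.0001 -0.0001]
10.975 0.015162290819981878
```

View pics/L5s.png

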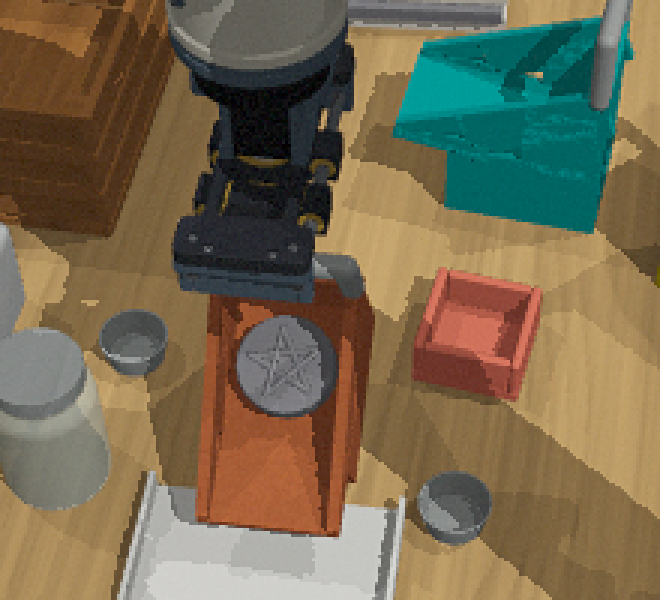

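View pics/L5t.png

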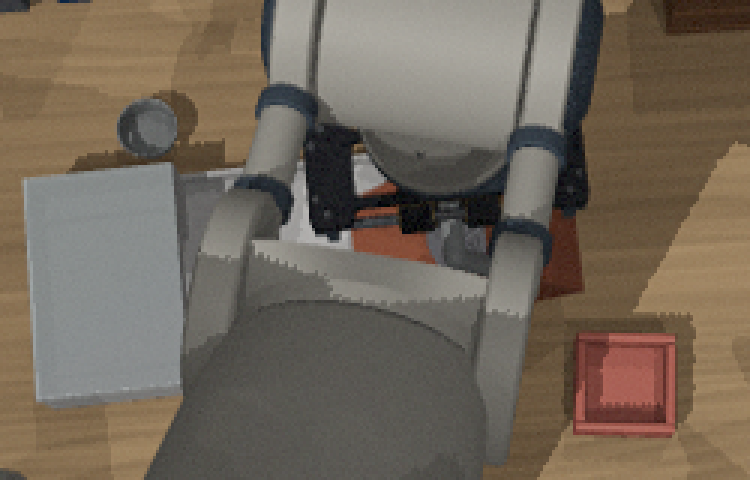

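The tub leans on its front edge with the weight still on its floor at side crop (286,365). I go on in small steps.

```bash
sed -i '/top/d' lean.py; python3 lean.py .5 .62 .03 .03 L62; python3 lean.py .62 .70 .027 .03 L70; python3 - <<'E'
import cv2,numpy as np
a=[cv2.imread(f"pics/{n}s.png") for n in("L62","L70")]
cv2.imwrite("pics/L6270.png",cv2.resize(np.hstack(a),None,fx=.6,fy=.6))
E
```

```text
0.53 [ 0.6507 -3.028   2.4231] [-0.82 -0.06  0.06] [-0.      0.0003  0.    ]
0.56 [ 0.3796 -2.1757  2.5138] [-0.7  -0.08  0.06] [-0.0001  0.0003 -0.    ]
0.59 [ 0.2772 -2.2262  2.2871] [-0.7  -0.09  0.08] [-0.      0.0002  0.    ]
0.62 [ 0.2472 -3.3889  0.8537] [-0.62 -0.09  0.08] [-0.0001  0.0003 -0.0001]
12.625 0.015515810828259532
0.647 [ 0.6606 -3.3363 -0.2838] [-0.63 -0.06  0.06] [-0.0001  0.0002 -0.0001]
0.673 [ 0.2662 -2.5524  1.5692] [-0.6  -0.05  0.06] [0.     0.0002 0.    ]
0.7 [-0.2575 -2.0505  1.2558] [-0.66 -0.15  0.05] [-0.      0.0002 -0.0001]
13.825 0.015239689928052462
```

View pics/L6270.png

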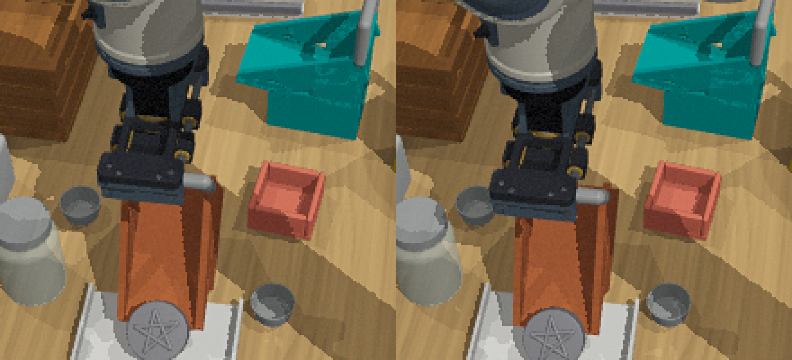

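```bash
python3 - <<'E'
from rig import arm
from h import *
a=arm.snapshot("side")[:,:,::-1]; cv2.imwrite("pics/f1.png",a)
cv2.imwrite("pics/f1c.png",cv2.resize(a[220:380,210:370],None,fx=4,fy=3.75,interpolation=cv2.INTER_CUBIC))
E
```

```text
(no output)
```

View pics/f1c.png

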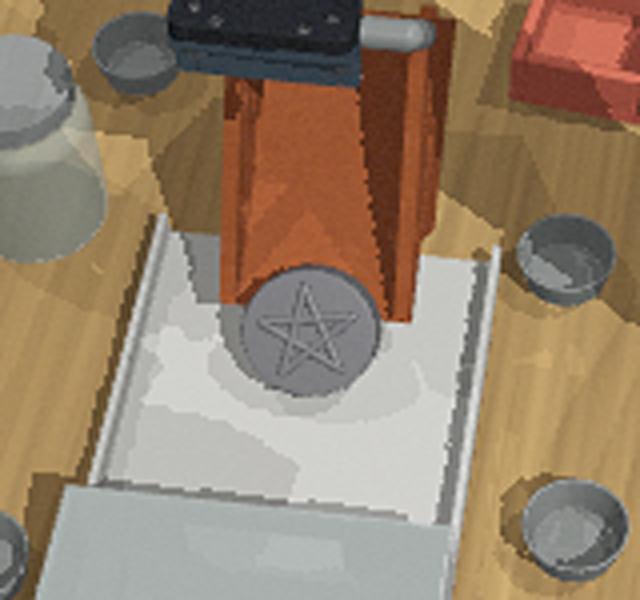

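The weight has its front on the tray and its back on the lip, crop (310,330), as described. Now I let the tub back down along the same arc.

```bash
python3 lean.py .7 .4 .05 .04 D4; python3 lean.py .4 .1 .05 .06 D1;python3 lean.py .1 0 .025 .03 D0
```

```text
0.65 [-0.0672 -0.027   1.4966] [ 0.32 -0.14  0.1 ] [ 0.     -0.0002  0.    ]
0.6 [ 0.2062 -0.9223  1.5964] [ 0.24 -0.02  0.06] [ 0.     -0.0003  0.    ]
0.55 [-0.9633 -0.8083  1.5349] [0.14 0.04 0.11] [-0.     -0.0003  0.    ]
0.5 [-0.1839 -1.0426  0.9342] [0.12 0.02 0.1 ] [-0.     -0.0003 -0.    ]
0.45 [ 1.044  -1.6296  0.8757] [ 0.09 -0.06  0.08] [-0.     -0.0003 -0.    ]
0.4 [ 0.4229 -2.4538 -1.2518] [-0.04  0.02  0.07] [-0.     -0.0003 -0.0001]
16.625 0.015449547941974891
0.35 [ 0.441  -2.9088 -0.9913] [-0.08  0.05  0.15] [-0.     -0.0005 -0.0001]
0.3 [ 0.0303 -1.5698 -0.9376] [-0.12  0.01  0.14] [-0.     -0.0004 -0.0001]
0.25 [-0.4643 -2.2137 -1.7023] [-0.13  0.08  0.05] [-0.     -0.0004 -0.0001]
0.2 [-0.8184 -3.2194 -0.2469] [-0.12  0.04  0.06] [ 0.     -0.0005 -0.0001]
0.15 [-0.5005 -2.7868 -0.4148] [-0.24  0.04  0.16] [-0.0001 -0.0004 -0.0002]
0.1 [-0.5238 -2.2655 -2.1347] [-0.15  0.01  0.12] [-0.0001 -0.0003 -0.0003]
18.775 0.015135683013228905
0.075 [-1.3517 -2.3851 -1.0068] [-0.1   0.06  0.1 ] [ 0.     -0.0002 -0.    ]
0.05 [-1.0126 -2.9532 -2.7372] [-0.23  0.12  0.08] [-0.     -0.0002 -0.0001]
0.025 [-0.5707 -1.5954 -2.3293] [-0.03  0.06  0.06] [-0.0001 -0.0001 -0.0002]
0.0 [-1.5214  2.3291  1.3637] [0.68 0.25 0.06] [-0.0001  0.0002 -0.    ]
20.2583 0.015367105281067397
```

View pics/D0s.png

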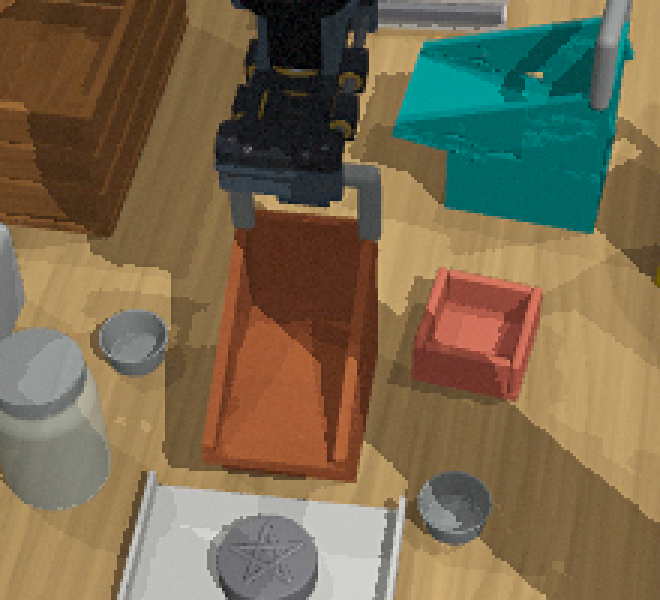

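The tub stands upright again at the same pixels as before, lip corner at (357,478). The weight lies flat at (267,548). I release, go up and measure the weight from two wrist positions.

```bash
cat > w2.py <<'E'
from rig import arm
from h import *
import json
arm.grip(.06); arm.sleep(.1)
p=np.array(arm.current_ee_pos()); arm.move_l(p+[0,0,.08],feed=.15)
R=np.array([[-1,0,0],[0,1,0],[0,0,-1.]])
cal={}
for i,p in enumerate([[.62,-.03,.33],[.62,.06,.33]]):
    arm.move_to(p,R); arm.sleep(.15)
    if i==0: cv2.imwrite("pics/top2.png",arm.snapshot("top")[:,:,::-1])
    c=arm.get_calibration("wrist"); cal[i]={k:np.array(v).tolist() for k,v in c.items()}
    a=arm.snapshot("wrist")[:,:,::-1]; cv2.imwrite(f"pics/w2_{i}.png",a)
cv2.imwrite("pics/side2.png",arm.snapshot("side")[:,:,::-1])
json.dump(cal,open("w2.json","w")); print(arm.current_t())
E
python3 w2.py; python3 - <<'E'
import cv2,numpy as np
a=[cv2.imread(f"pics/w2_{i}.png")[40:340] for i in (0,1)]
for i in(0,1): cv2.imwrite(f"pics/w2c{i}.png",a[i][:,80:560] if i==0 else a[i][:,40:520])
E
```

```text
23.5583
```

View pics/w2_0.png

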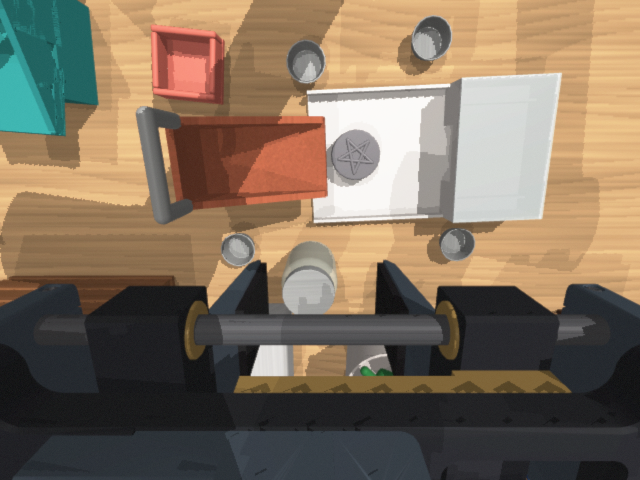

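View pics/w2_1.png

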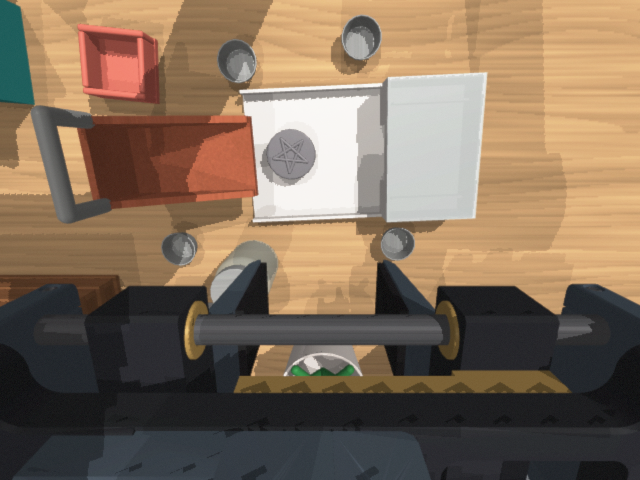

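```bash
python3 - <<'E'
import cv2
def crop(n,o,x0,y0,w,h,f):
    a=cv2.imread(f"pics/{n}.png"); cv2.imwrite(f"pics/{o}.png",cv2.resize(a[y0:y0+h,x0:x0+w],None,fx=f,fy=f,interpolation=cv2.INTER_CUBIC))
crop("w2_0","d0",300,65,170,165,3.6)
crop("w2_1","d1",235,65,170,165,3.6)
crop("side2","ds",200,150,200,190,3.2)
E
```

```text
(no output)
```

View pics/d0.png

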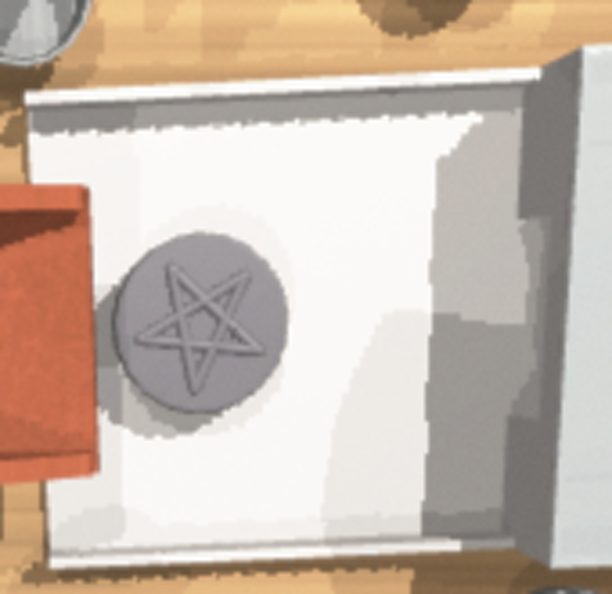

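View pics/d1.png

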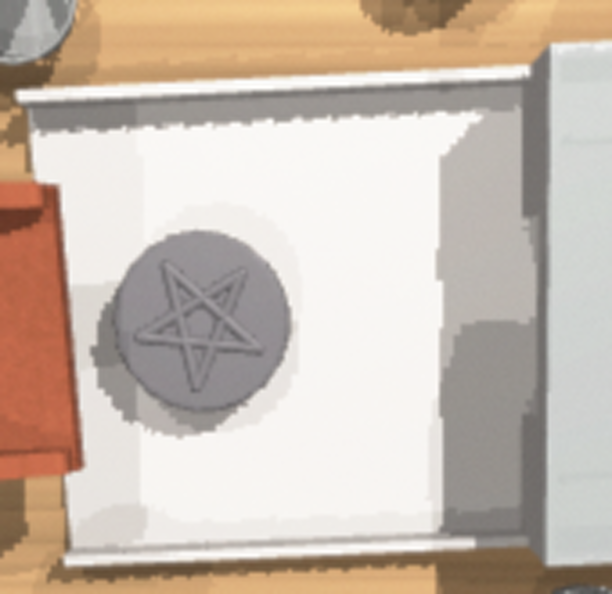

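View pics/ds.png

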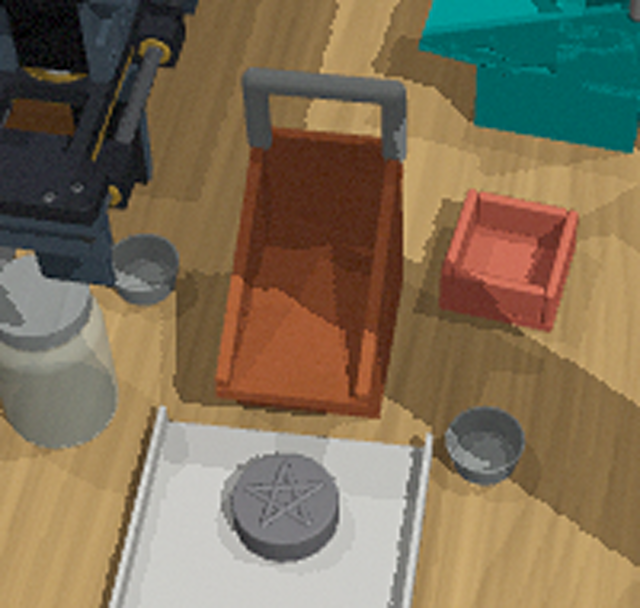

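```bash
cat > m3.py <<'E'
from rig import arm
from h import *
import json
W=json.load(open("w2.json")); W0,W1=W["0"],W["1"]; S=arm.get_calibration("side")
mk=lambda ox,oy,f:(lambda x,y:np.array([ox+(x+.5)/f-.5,oy+(y+.5)/f-.5]))
d0=mk(300,65,3.6);d1=mk(235,65,3.6);ds=mk(200,150,3.2)
print('weight',tri([(W0,d0(202,322)),(W1,d1(204,320))]),tri([(W0,d0(202,322)),(W1,d1(204,320)),(S,ds(286,495))]))
print('w plane .030',planar(W0,d0(202,322),.030),planar(W1,d1(204,320),.030),planar(S,ds(286,495),.030))
print('slot-',planar(W0,d0(519,218),.005),planar(W1,d1(524,217),.005))
print('slot+',planar(W0,d0(511,415),.005),planar(W1,d1(525,410),.005))
ob=[((.09,0,.061),d0(553,567),d1(546,565)),((-.09,0,.061),d0(582,48),d1(552,43)),((.09,-.19,.022),d0(49,567),d1(67,564)),((-.09,-.19,.022),d0(26,93),d1(17,92)),((-.038,0,.005),d0(519,218),d1(524,217))]
for m,a,b in ob: print(tri([(W0,a),(W1,b)]))
o=[(c,m,u) for m,a,b in ob for c,u in((W0,a),(W1,b))]
print(*fit(o,[.55,.14,.045]))
tl=[d0(89,187),d0(98,473),d1(57,185),d1(82,468)]
print('lip',tri([(W0,tl[0]),(W1,tl[2])]),tri([(W0,tl[1]),(W1,tl[3])]))
E
python3 m3.py
```

```text
weight (array([0.5521, 0.0162, 0.0217]), np.float64(0.014336933832867377)) (array([0.5517, 0.016 , 0.0288]), np.float64(0.43710885929011184))
w plane .030 [0.552  0.0154 0.03  ] [0.552  0.0169 0.03  ] [0.5503 0.0158 0.03  ]
slot- [0.513  0.1411 0.005 ] [0.5134 0.1413 0.005 ]
slot+ [0.5893 0.1453 0.005 ] [0.5881 0.1452 0.005 ]
(array([0.6402, 0.1456, 0.0632]), np.float64(0.025284637984451082))
(array([0.4609, 0.14  , 0.0542]), np.float64(0.28935629667417007))
(array([ 0.6506, -0.044 ,  0.0138]), np.float64(0.06779262780222127))
(array([ 0.4703, -0.051 ,  0.021 ]), np.float64(0.11208977141640054))
(array([0.5131, 0.1414, 0.0042]), np.float64(0.10059616624753764))
[0.5514 0.1426 0.0443] [[ 0.0443  0.4994]
 [ 0.4021  0.4288]
 [ 1.0895 -1.0162]
 [-0.0933 -0.1991]
 [ 0.3859  0.5062]
 [-0.6172  0.6935]
 [-0.2043 -0.2951]
 [-0.3612 -0.6124]
 [-0.1881  0.3489]
 [-0.2829  0.0641]]
lip (array([ 0.5072, -0.028 ,  0.0707]), np.float64(0.019121862621874933)) (array([ 0.6034, -0.0247,  0.0706]), np.float64(0.2617575898614025))
```

```bash
python3 - <<'E'
from rig import arm
from h import *
import json
S=arm.get_calibration("side");T=arm.get_calibration("top");W=json.load(open("w1.json"));V=json.load(open("w2.json"))
print(planar(T,(285,160),.12),planar(S,(211,243),.12),planar(W["0"],(280,279),.12),planar(V["0"],(310,288),.12))
E
cat >> h.py <<'E'
O=np.array([.5514,.1426,0]);YO=.0443
ex=np.array([np.cos(YO),np.sin(YO),0]);ey=np.array([-np.sin(YO),np.cos(YO),0]);ez=np.array([0,0,1.])
def org(x,y,z): return O+x*ex+y*ey+z*ez
def Rorg(lean): # lean>0: tips toward tub (body leans to bay)
    L=np.radians(lean); z=-np.sin(L)*ey-np.cos(L)*ez
    return np.column_stack([np.cross(ex,z),ex,z])
E
python3 - <<'E'
from rig import arm
from h import *
for l,p in ((15,org(-.005,-.1264,.12)),(15,org(-.005,-.1264,.0135)),(15,org(0,-.044,.0135)),(-10,org(0,-.096,.0105)),(-10,org(0,0,.0105))):
    print(l,p,arm.solve_ik(p,Rorg(l)))
E
```

```text
[ 0.7177 -0.0494  0.12  ] [ 0.716  -0.0439  0.12  ] [ 0.7166 -0.043   0.12  ] [ 0.7108 -0.0459  0.12  ]
15 [0.552  0.0161 0.12  ] [  4.9507  30.2685  93.4372 -17.7137  58.2001  12.0515]
15 [0.552  0.0161 0.0135] [  4.9507  39.6179  97.5906 -21.2728  45.4585  17.772 ]
15 [0.5533 0.0986 0.0135] [ 13.1781  40.6997  94.2189 -19.5148  49.5938  23.9443]
-10 [0.5557 0.0467 0.0105] [ -7.6114  39.2793  97.4678  13.7773  45.8688 -19.9919]
-10 [0.5514 0.1426 0.0105] [  2.2504  39.3502  97.2463  14.3792  44.3654 -10.678 ]
```

The jar at (0.715, -0.045) is clear of the gripper's body. Now I take the weight with the gripper leaning 15° away from the tub.

```bash
python3 - <<'E'
from rig import arm
from h import *
wx,wy=-.005,-.1264
arm.grip(.091)
arm.move_to(org(wx,wy,.2),Rorg(15))
arm.move_l(org(wx,wy,.05),feed=.15)
arm.move_l(org(wx,wy,.0135),feed=.05); arm.sleep(.15)
print(arm.current_force(),arm.current_ee_pos()-org(wx,wy,.0135))
cv2.imwrite("pics/k0s.png",arm.snapshot("side")[170:370,180:400,::-1].repeat(3,0).repeat(3,1))
print(arm.current_t())
E
```

```text
[-0.2242 -0.1726  0.4403] [0.0002 0.     0.0003]
28.0167
```

View pics/k0s.png

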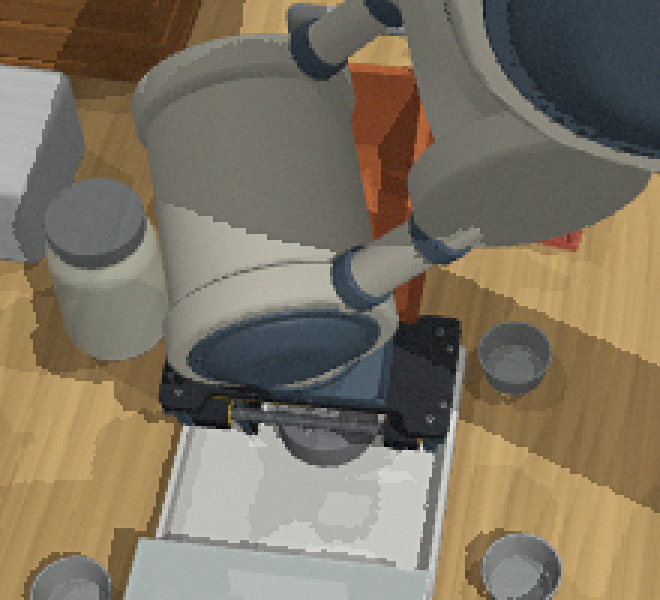

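The fingers straddle the weight, crop (325,440), and the forces are about zero. I grip it and slide it towards the slot.

```bash
python3 - <<'E'
from rig import arm
from h import *
arm.grip(.06); arm.sleep(.1)
print('w',arm.current_width(),arm.current_force())
arm.move_l(org(0,-.09,.0135),feed=.06); print(arm.current_force())
arm.move_l(org(0,-.044,.0135),feed=.05); print(arm.current_force(),arm.current_ee_pos()-org(0,-.044,.0135))
arm.grip(.091); arm.sleep(.1); print(arm.current_width(),arm.current_force())
arm.move_l(org(0,-.044,.06),feed=.1)
arm.move_l(org(0,-.060,.15),feed=.15)
cv2.imwrite("pics/k1w.png",arm.snapshot("wrist")[:,:,::-1])
cv2.imwrite("pics/k1s.png",arm.snapshot("side")[170:370,180:400,::-1].repeat(3,0).repeat(3,1))
print(arm.current_t())
E
```

```text
w 0.06725010086539025 [-0.1776  0.1813  0.6137]
[-0.2657  1.72    2.1702]
[-1.2253  2.6221  5.4242] [0.0001 0.0004 0.    ]
0.09083219236310758 [ 0.6204 -0.2315  0.1478]
32.5667
```

View pics/k1s.png

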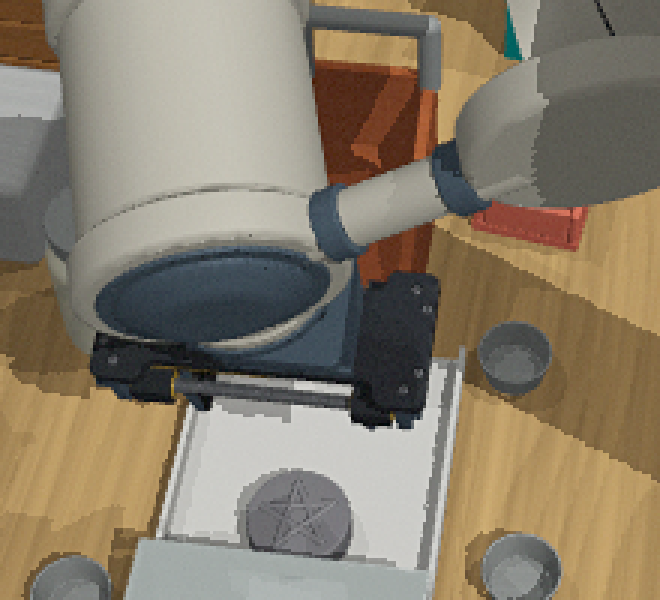

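View pics/k1w.png

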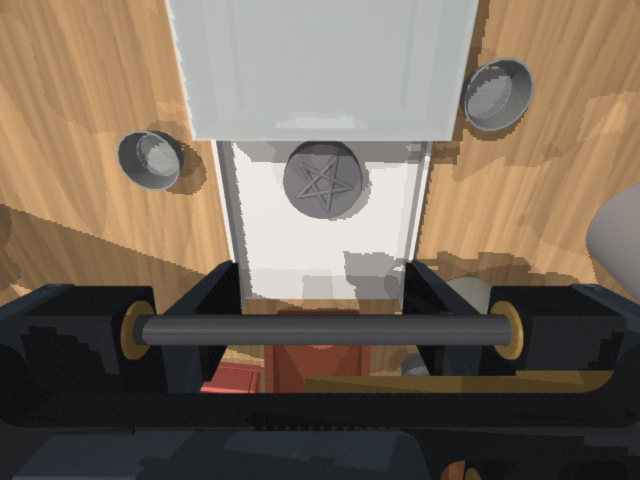

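The weight lies centred in front of the slot, wrist (323,179). Next I push from behind with the fingers nearly closed and leaning so that the tips lead.

```bash
python3 - <<'E'
from rig import arm
from h import *
arm.grip(.016)
R=Rorg(-10); z=.0105
arm.move_to(org(0,-.102,.15),R)
arm.move_l(org(0,-.102,.04),feed=.12)
arm.move_l(org(0,-.102,z),feed=.06); print(arm.current_force())
for y in np.arange(-.09,-.0195,.01):
    arm.move_l(org(0,y,z),feed=.05); f=np.array(arm.current_force()); print(round(y,3),f@ex,f@ey,f[2])
    if abs(f@ey)>8: break
cv2.imwrite("pics/p0s.png",arm.snapshot("side")[230:430,180:400,::-1].repeat(3,0).repeat(3,1))
print(arm.current_ee_pos(),arm.current_t())
E
```

```text
[-0.1651  0.3527 -0.5584]
-0.09 0.07056318391153155 0.7338385006910705 0.1181819399881876
-0.08 0.30546914095891037 -0.4973732001506773 0.5905657647007817
-0.07 0.5510234481787882 0.3916184262034104 0.2868362049375643
-0.06 0.1646334684062479 1.057970768440272 0.025678631542532502
-0.05 0.20134783915223647 0.6231244471625971 -0.20194364701766554
-0.04 -0.2655779036961833 0.17645259167031022 -0.5124386782729583
-0.03 -1.0297445814880941 0.7991648452395127 -0.5346666502212456
-0.02 0.2950069460927676 0.8578772221191711 -0.05001249294827352
[0.5522 0.1228 0.0105] 38.9833
```

View pics/p0s.png

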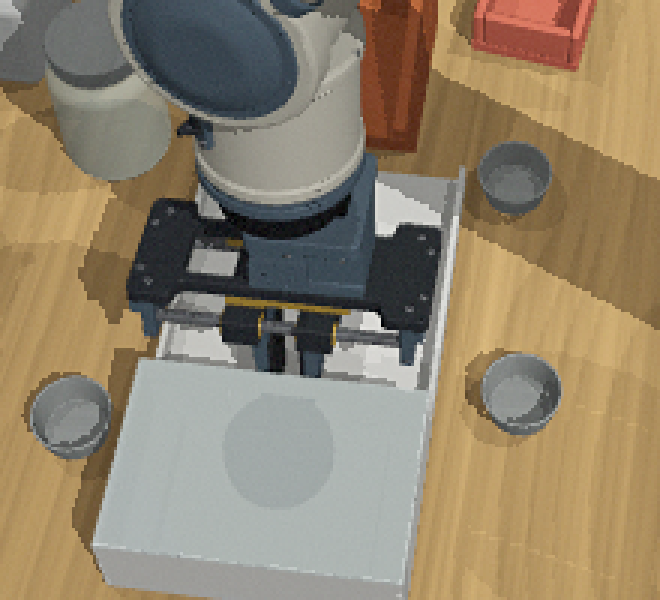

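```bash
python3 - <<'E'
from rig import arm
from h import *
z=.0105
for y in (-.0175,-.0155,-.014,-.013,-.0122,-.0115):
    arm.move_l(org(0,y,z),feed=.02); arm.sleep(.05); f=np.array(arm.current_force()); print(y,f@ex,f@ey,f[2])
    if abs(f@ey)>4.0: break
p=np.array(arm.current_ee_pos())
arm.move_l(p-.03*ey,feed=.08)
arm.move_l(p-.06*ey+[0,0,.15],feed=.2)
cv2.imwrite("pics/q0w.png",arm.snapshot("wrist")[:,:,::-1])
cv2.imwrite("pics/q0s.png",arm.snapshot("side")[230:430,180:400,::-1].repeat(3,0).repeat(3,1))
print(arm.current_t())
E
```

```text
-0.0175 -1.247600689868183 -0.8079024491255989 0.6447806547944
-0.0155 0.1842289644449956 -0.7350834328589912 0.848577898492488
-0.014 0.5418909287824922 0.48375288245462156 0.7272013536455412
-0.013 -1.1708327518631543 -0.9791891944226229 -0.047110983175118366
-0.0122 0.5463419317344929 -0.7554931145570357 -0.053396545760138886
-0.0115 -1.56442691072915 -7.468361606953615 1.0261231888501872
42.3583
```

View pics/q0w.png

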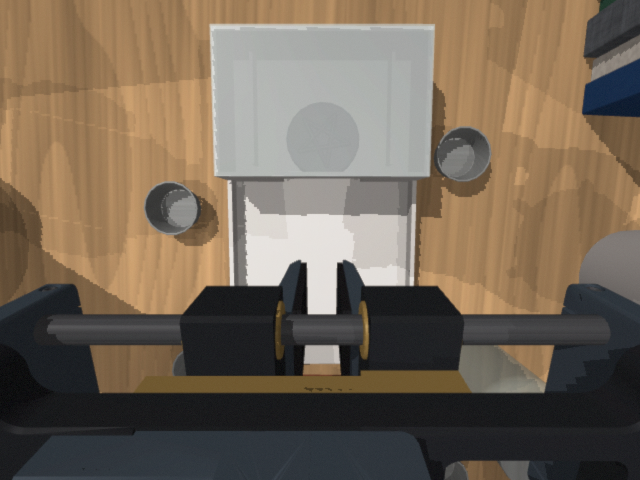

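View pics/q0s.png

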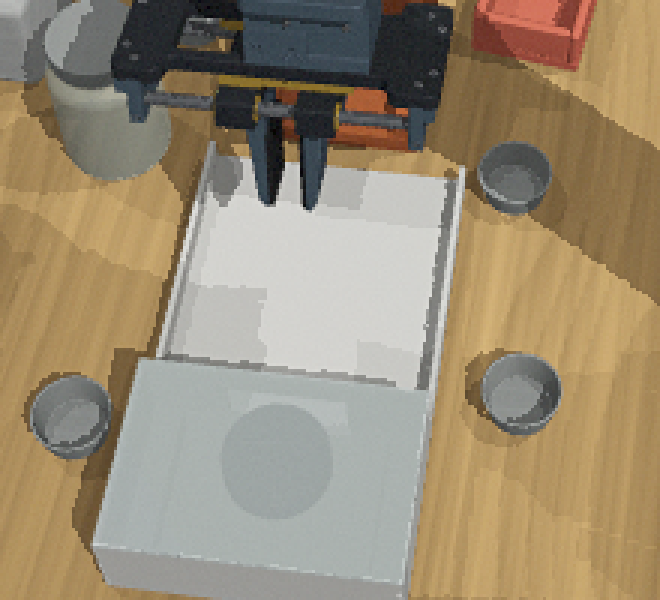

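```bash
python3 - <<'E'
from rig import arm
from h import *
wc={k:np.array(v) for k,v in arm.get_calibration("wrist").items()}; S=arm.get_calibration("side")
for q in (planar(wc,(323,137),.030),planar(S,(180+277/3,230+461/3),.030)):
    print('weight org xy',(q-O)@ex,(q-O)@ey)
arm.move_l(np.array(arm.current_ee_pos())+[0,0,.17],feed=.25)
arm.move_joints([67.351, 28.281, 77.091, 0, 74.628, -5.472]); arm.sleep(.3)
a=arm.snapshot("side"); cv2.imwrite("pics/z_s.png",a[:,:,::-1])
b=arm.snapshot("top"); cv2.imwrite("pics/z_t.png",b[:,:,::-1])
A=cv2.imread("pics/side0.png");B=cv2.imread("pics/top0.png")
cv2.imwrite("pics/z_cmp.png",np.vstack([np.hstack([A[150:450,170:400],a[150:450,170:400,::-1]]),np.hstack([B[140:320,150:380],b[140:320,150:380,::-1]])]))
print(arm.current_t(),arm.current_force())
E
```

```text
weight org xy 0.0011674598160083887 0.03733505202822902
weight org xy -0.0036677412163722833 0.04435877179079613
45.9167 [ 0.4805  0.0523 -0.4172]
```

View pics/z_cmp.png

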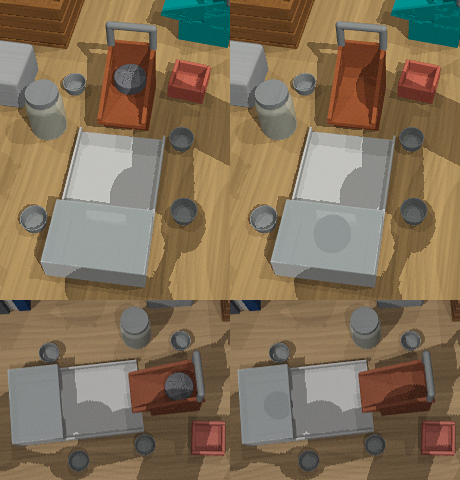

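```bash
python3 - <<'E'
import cv2,numpy as np
A=cv2.imread("pics/side0.png",0);B=cv2.imread("pics/z_s.png",0);C=cv2.imread("pics/top0.png",0);D=cv2.imread("pics/z_t.png",0)
def m(A,B,box):
    x,y,w,h=box;t=A[y:y+h,x:x+w];r=cv2.matchTemplate(B[y-8:y+h+8,x-8:x+w+8],t,cv2.TM_CCOEFF_NORMED);_,v,_,l=cv2.minMaxLoc(r);return l[0]-8,l[1]-8,round(v,3)
for n,b in dict(handle=(270,168,64,35),tublip=(262,245,66,40),jar=(190,226,50,65),holder=(332,205,54,50),c0=(228,218,32,30),c1=(336,274,32,30),c2=(338,344,32,34),c3=(186,350,34,36)).items(): print(n,'side',m(A,B,b))
for n,b in dict(handle=(335,190,26,58),lip=(276,198,30,56),jar=(266,145,38,46),holder=(338,258,42,40)).items(): print(n,'top',m(C,D,b))
E
python3 - <<'E'
import cv2
b=cv2.imread("pics/z_s.png");cv2.imwrite("pics/z_c.png",cv2.resize(b[320:445,200:345],None,fx=5,fy=4.6,interpolation=cv2.INTER_CUBIC))
E
```

```text
handle side (0, 0, 0.992)
tublip side (0, 0, 0.985)
jar side (0, 0, 0.994)
holder side (0, 0, 0.995)
c0 side (0, 0, 0.996)
c1 side (0, 0, 0.966)
c2 side (0, 0, 0.983)
c3 side (0, 0, 0.997)
handle top (0, 0, 0.907)
lip top (0, 0, 0.993)
jar top (0, 0, 0.989)
holder top (0, 0, 0.984)
```

View pics/z_c.png

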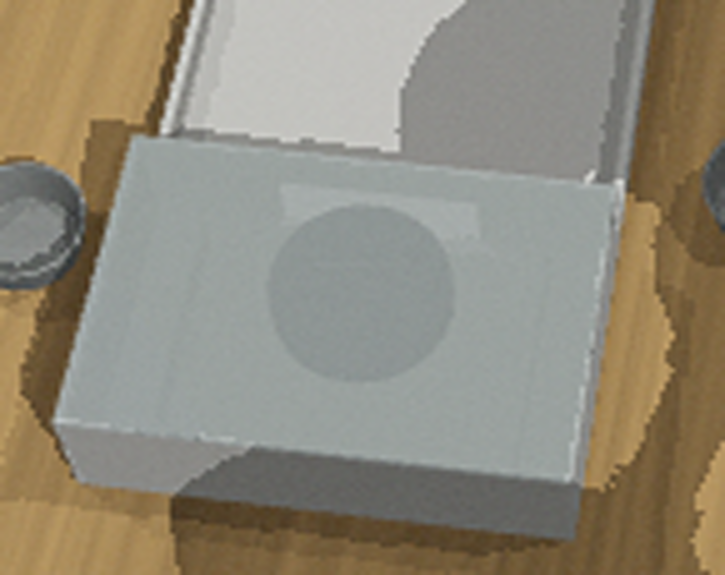

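The weight lies wholly under the cover, crop (362,292), and nothing sticks out. The tub and the bystanders show no pixel shift, so I hand the job in.

```bash
python3 - <<'E'
from rig import arm
arm.sign_off(); print(arm.current_t())
E
```

```text
the job is handed in; nothing more can be done
the job is handed in; nothing more can be done
```

The job is done and handed in at about 46 s. The weight is in the bay and the tub stands upright in its place.

**What I did:** I gripped the terracotta tub's handle from above and rocked it on its front bottom edge. The weight had slid out by 0.62 rad and I stopped at 0.70. I then let the tub down along the same arc. With the gripper leaning away from the tub, I gripped the weight and slid it flat to the slot, let go, and pushed it through with nearly closed fingers until they touched the lintel.

**Last checks:**
- **Weight:** its back is about 3 to 10 mm behind the divider's front face. The wrist and side views disagree by about 7 mm on its position, but both put it fully inside.
- **Tub, jar, holder and cups:** the tub, jar and holder show no pixel shift against the first pictures in the side and top views. The cups, compared in the side view only, show none either.
- **Lintel touch:** the force at the end of the push was about 7.5 N, slightly over the 6 N you call harmless.
- **Measured heights:** some camera heights came out a few mm off the text, for example the tray sides. They made no difference to the work.

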